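Fit the axle of a paper-roll dispenser

TASK

A fresh roll of brown paper already lies on the rails of the worktop dispenser. Slide the loose axle in from the catch side, through the near cheek, the roll and the far cheek, feeling for the far hole because that cheek is clamped a little to one side, and push it fully home so that the catch snaps down behind its head and the roll hangs free on it. Feed it gently, never force it, let go of it, and leave the other things on the worktop where they are.

Things in the scene. Friction and masses are not known exactly. Their poses are not given: they have to be found in the camera images.
- dispenser: paper-roll dispenser, rigid and fixed: wooden base 136 x 222 mm, two upright steel cheeks 100 mm wide with tops at z = 125 mm, a roll between them. Origin on the worktop under its middle; y runs level from the far cheek to the near cheek (the one with the catch), x points away from the toothed cutter bar, z up. The axle line is x = 0, z = 82 mm. Near cheek: y = 87 to 95 mm
- near_bore (a point): centre of the flared rim of the near cheek's plastic bush, where the axle enters, on the axle line at y = 101 mm in the dispenser's frame. The bush reaches from y = 101 to 87 mm; bore 18.6 mm, flared to 26 mm at the rim over 4 mm
- far_face (a point): point on the axle line (x = 0, y = -85 mm in the dispenser's frame) in the plane of the far bush's inner face. The real bore there (18.6 mm, flared to only 21 mm over 2 mm, 12 mm deep) has the right height, but this cheek is clamped by hand: its bore stands 0 to 10 mm to either side (dispenser's +x or -x) of this point, to be found by feel. It does not yield
- catch (a joint): sprung catch over the near bush, rad: 0 = down (at rest, light spring, 1 to 2 N), positive = lifted. Its blade ends 10 mm above the axle line, 15.5 mm outside the bush rim, with a ramp that rises outwards to 35 mm from the rim: the axle's head lifts it about 0.15 to 0.2 rad while passing, and it drops into the neck behind the head when the shoulder is at the rim. Pushing past it takes about 4 to 8 N
- axle_grip (a point): middle of the loose axle's square grip, on its centre line. Axes: y along the axle away from the point, z up. Grip 28 x 28 mm, 70 long, flat sides. From here towards the point: grip to 35 mm, neck (16 dia.) to 51, square head 28 x 28 to 65 (its end is the shoulder), rod 16 dia. to 289 mm. 0.32 kg, balances 31 mm towards the point. Lies flat on the worktop, centre line at z = 14 mm
- axle_tip (a point): end of the axle's steel rod, on its centre line, 289 mm from the middle of the grip; the end is flat, 14 mm in diameter, with a bevel over the last 3 mm. Loaded by the roll, the point of the held axle may sag by 2 to 3 mm
- roll_center (a point): centre of the loose paper roll, 80 mm dia., 160 mm long, about 0.35 kg, lying on two rails along the dispenser's y with 4 to 10 mm of play at each end, its centre at z = 74 mm, 8 mm below the axle line. Its end plugs are bored 22 mm, flared to 34 mm over 9 mm: the axle's point rides up the flare and lifts each end (about 2 to 6 N of push); the roll then hangs about 4 mm higher
- mug: striped mug, 90 x 120 x 88 mm, bystander; origin under its middle
- pepper: pepper grinder, 43 x 43 x 145 mm, bystander; origin under its middle
- tin: small food tin, 75 x 75 x 58 mm, bystander; origin under its middle

How it is judged:
On the way, in this order (a step that is already met when the one before it is completed fails the run):
1. the axle's point is through the near cheek and in the roll (y of axle_tip in the frame of dispenser below 0.05 m and x of axle_tip in the frame of dispenser between -0.015 and 0.015 m and z of axle_tip in the frame of dispenser between 0.066 and 0.098 m), for 0.1 s.
2. the point has entered the far cheek's bore (y of axle_tip in the frame of dispenser below -0.093 m and x of axle_tip in the frame of dispenser between -0.016 and 0.016 m and z of axle_tip in the frame of dispenser between 0.076 and 0.088 m), for 0.1 s.
At the end, for the whole second after the job is handed in: the axle runs through near cheek, roll and far cheek, its point at least 20 mm out of the far bush, its shoulder within 4 mm of the near bush's rim, the catch down (below 0.08 rad) behind the head, the roll hanging on the axle at least 2 mm above its place on the rails, the axle released and at rest (y of axle_tip in the frame of dispenser below -0.117 m and x of axle_tip in the frame of dispenser between -0.016 and 0.016 m and z of axle_tip in the frame of dispenser between 0.076 and 0.088 m and y of axle_grip in the frame of dispenser below 0.17 m and horizontal distance between axle_grip and near_bore below 0.071 m and value of joint catch below 0.08 rad and z of roll_center in the frame of dispenser above 0.076 m and linear speed of axle below 0.02 m/s); the robot touches nothing.
It fails at once if the axle is forced: more than 30 N between it and the dispenser (contact force between axle and dispenser above 30 N).
It fails at once if a bystander is moved by more than 30 mm (distance of any of mug, pepper, tin from where it was at the start of the episode above 0.03 m).
It also fails if it takes over 70 s, if anything falls off the work surface, if the arm or the gripper's body presses on something with over 40 N, if the wrist force passes 120 N, or if a joint passes its speed limit or range.

ROBOT

A 6-joint arm with a two-finger parallel gripper is mounted at the origin on a cart in front of the work surface, level with it; the furniture and walls round the work are solid. World frame = base frame: x ahead of the robot, y to its left, z up, the work surface at z = 0. Lengths are in m, angles in rad, forces in N, time in s.
With the tool pointing down it reaches from about 0.25 to 0.775 m from the base axis. Payload 4 kg.
Tool frame: the origin (TCP) lies at the very end of the fingers, on their centre line; the grasp point (between the pads) lies 19 mm behind it; z points along the fingers, y is the line along which they close (so a half turn about z gives the same grasp; the last joint's range is limited). The gripper opens to 94 mm and grips with 3 to 60 N. Pads are 16 mm wide; open, the fingers measure 119 mm over their backs; the gripper's body (75 mm by 177 mm) begins 78 mm behind the grasp point.
Start: joints at [-1.383, 0.087, 1.371, -0, 1.684, -0.103], TCP at [0.158, -0.527, 0.174] pointing down, gripper open.
Joint ranges: [-3.1, 3.1], [-0.76, 2.03], [0.27, 2.55], [-1.08, 4.22], [0.17, 2.65], [-2.57, 2.57]. Speed limits (rad/s): [2.79, 2.79, 3.14, 3.14, 3.14, 3.14].

INTERFACE

Orientations are given as a rotation vector (axis times angle).
In Python, from workcell import bot, eoat, kin, viewer, ticket gives the robot as it stands. Calls block until the motion is done:
- bot.move_pose(position, orientation): joint-space move of the TCP to a pose.
- bot.movel(position, rot=None, rate=0.15): straight line of the TCP; rot=None keeps the orientation; rate is the mean speed in m/s.
- bot.set_joints(angles): joint-space move.
- eoat.grip(opening, effort=None): finger opening in m; effort is the grip in N (None keeps the last); returns when the fingers have stopped.
- bot.wait(seconds).
- kin.solve_ik(position, orientation): joint angles nearest the present ones, or None.
- bot.read_state(): the state.
- viewer.get_image(name): name is "side" or "top" or "wrist"; returns a dict with "frame" (400x640x3 uint8, red, green, blue), "camera_matrix" (3x3 intrinsics, pixels), "k1" (the pictures are not rectified: a ray, as slopes to the right and down, at radius r is drawn at 1 + k1 r^2 times it, then the intrinsics apply), "T" (4x4, takes a point from camera to world coordinates). Camera axes: x right, y up, looking along -z (the intrinsics and any distortion apply to the point x, -y, -z); pixel columns grow to the right and rows downward; lengths in m; the calibration is good to about 2 mm. A picture is of the moment at which its call begins. There is no depth.
A pose or a line that the arm cannot do raises bot.PlanningError and nothing moves.
- ticket.hand_in(): hands the job in; it is judged then, once.
The state is a dict: "time_s": time; "joints": joint angles; "qvel": joint speeds; "joint_torque": joint torques, N m; "tool_pos": TCP position; "eef_rot": TCP orientation; "force": force on the tool from outside, world axes, zero at the start; "wrist_torque": the same for the moment, N m; "finger_gap": finger opening in m; "gripper_force": force on a finger pad.
Only numpy, scipy, OpenCV 4.12 (cv2) and the standard library are available. Lean on these libraries where they do the work, as an engineer would, in place of code of your own. Each camera call takes 0.05 s, during which the arm holds its last target. There are 200 camera calls.

## Working session

There is one attempt and no reset: what is moved stays moved. The work goes in short steps, each a Python script; the robot and the scene stay as the last script left them, time stands still between calls to the robot, and variables do not carry over. Pictures are saved under pics/ and viewed, at most 10 in all, crops included, and the job is handed in when it is done.

```bash
mkdir -p pics; ls; python3 - <<'E'
from workcell import bot,eoat,kin,viewer
import cv2,numpy as np
for n in ["top","side"]:
    d=viewer.get_image(n); cv2.imwrite(f"pics/{n}0.png",d["frame"][:,:,::-1]); print(n,d["camera_matrix"].tolist(),d["k1"],np.round(d["T"],4).tolist())
s=bot.read_state(); print(s)
E
```

```text
pics
top [[415.2929192233866, 0.0, 318.4518927345015], [0.0, 415.2929192233866, 196.55010508775652], [0.0, 0.0, 1.0]] -0.012971600134124761 [[-0.0572, 0.9632, -0.2627, 0.1827], [-0.9984, -0.054, 0.0192, -0.1036], [0.0043, 0.2634, 0.9647, 1.5478], [0.0, 0.0, 0.0, 1.0]]
side [[440.82800378543305, 0.0, 322.6638519877988], [0.0, 440.82800378543305, 199.72577028888887], [0.0, 0.0, 1.0]] -0.10178101825659307 [[-0.4095, 0.7106, -0.5722, -0.2824], [-0.9122, -0.3275, 0.2462, 0.2377], [-0.0125, 0.6227, 0.7823, 1.2503], [0.0, 0.0, 0.0, 1.0]]
{'time_s': 0.1, 'joints': array([-1.38308458e+00,  8.79414547e-02,  1.37208176e+00,  1.80707508e-05,
        1.68360287e+00, -1.03081453e-01]), 'qvel': array([-4.97057565e-04, -2.26523113e-03, -3.33474124e-03, -1.40505081e-04,
        8.66315400e-05, -3.15926205e-05]), 'joint_torque': array([ 1.57964485e-03, -3.41252267e+01, -3.03301835e+01,  7.20091118e-02,
        3.04743368e-02, -9.47961121e-05]), 'tool_pos': array([ 0.15760068, -0.52636347,  0.17329914]), 'eef_rot': array([-3.10643282e+00, -4.54877874e-01,  1.06866598e-04]), 'force': array([ 0.49773955,  0.87076206, -1.20431277]), 'wrist_torque': array([-0.02175824,  0.06862104,  0.03552964]), 'gripper_force': 0.0, 'finger_gap': 0.0943328512570662}
```

View pics/top0.png

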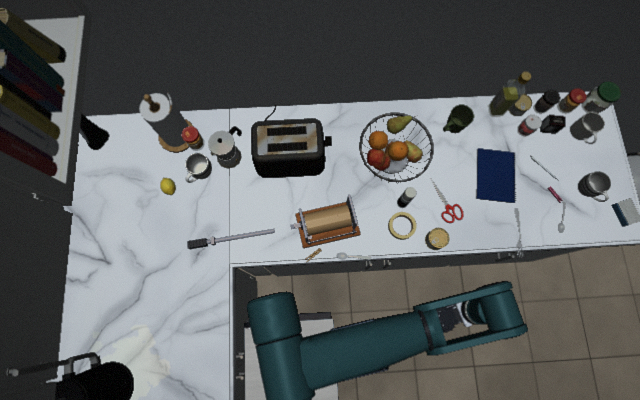

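View pics/side0.png

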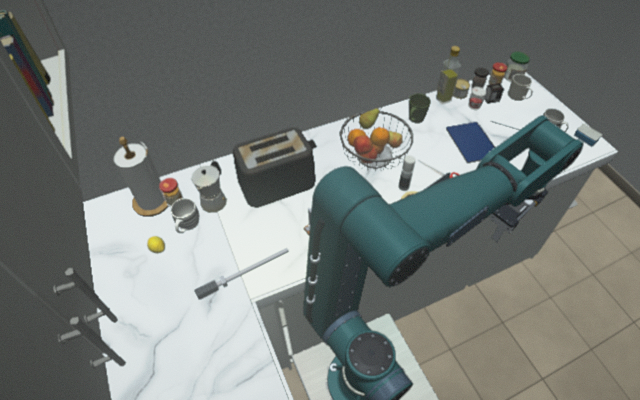

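The top view shows the dispenser around (327,222) with the catch on its left cheek. The axle's grip is at (197,243) and its tip at (274,231). In the side view the arm hides the dispenser. I'll get rough positions from these, then look from closer with the wrist camera.

```bash
cat > h.py <<'E'
from workcell import bot,eoat,kin,viewer,ticket
import cv2,numpy as np
from scipy.spatial.transform import Rotation as R
def ray(d,uv):
    K=d["camera_matrix"]; p=np.array([(uv[0]-K[0,2])/K[0,0],(uv[1]-K[1,2])/K[1,1]]); s=p.copy()
    for _ in range(20): s=p/(1+d["k1"]*(s@s))
    T=np.array(d["T"]); return T[:3,3],T[:3,:3]@np.array([s[0],-s[1],-1])
def unproj(d,uv,z):
    o,v=ray(d,uv); return o+v*(z-o[2])/v[2]
def proj(d,P):
    T=np.array(d["T"]);c=(np.atleast_2d(P)-T[:3,3])@T[:3,:3]; s=np.c_[c[:,0]/-c[:,2],-c[:,1]/-c[:,2]]
    s=s*(1+d["k1"]*(s**2).sum(1))[:,None];K=d["camera_matrix"]
    return s*[K[0,0],K[1,1]]+[K[0,2],K[1,2]]
def down(yaw): # tool z down; tool x at heading yaw
    return (R.from_euler('z',yaw)*R.from_euler('x',np.pi)).as_rotvec()
def look(name,tag,crop=None,f=1):
    d=viewer.get_image(name); im=d["frame"][:,:,::-1]
    np.save(f"pics/{tag}.npy",d,allow_pickle=True)
    if crop: im=im[crop[1]:crop[3],crop[0]:crop[2]]
    cv2.imwrite(f"pics/{tag}.png",cv2.resize(im,None,fx=f,fy=f,interpolation=cv2.INTER_CUBIC)); return d
E
python3 - <<'E'
from h import *
d=look("top","top1",(180,170,380,270),4)
for n,uv,z in [("grip",(197,243),.014),("tip",(274,231),.014),("disp",(327,220),.1),("c",(300,245),0),("c",(362,237),0)]: print(n,unproj(d,uv,z).round(3))
w=viewer.get_image("wrist"); s=bot.read_state()
Tt=np.eye(4);Tt[:3,:3]=R.from_rotvec(s["eef_rot"]).as_matrix();Tt[:3,3]=s["tool_pos"]
print((np.linalg.inv(Tt)@w["T"]).round(3),w["camera_matrix"])
for z in (.11,.13,.15,.3):
  for yaw in (0,np.pi/2,-np.pi/2,np.pi): print(z,yaw,kin.solve_ik([.36,.2,z],down(yaw)))
E
```

```text
grip [0.447 0.327 0.014]
tip [0.476 0.04  0.014]
disp [ 0.489 -0.158  0.1  ]
c [ 0.42  -0.055  0.   ]
c [ 0.437 -0.289  0.   ]
[[-0.001  0.966  0.259  0.076]
 [ 1.     0.001 -0.    -0.   ]
 [-0.     0.259 -0.966 -0.21 ]
 [ 0.     0.     0.     1.   ]] [[333.00461533   0.         319.24277618]
 [  0.         333.00461533 200.11609301]
 [  0.           0.           1.        ]]
0.11 0 [ 3.69225163e-01 -2.06255595e-01  1.77634823e+00 -4.44089210e-16
  1.57150001e+00  1.94002149e+00]
0.11 1.5707963267948966 [ 3.69225163e-01 -2.06255595e-01  1.77634823e+00 -4.44089210e-16
  1.57150001e+00  3.69225163e-01]
0.11 -1.5707963267948966 None
0.11 3.141592653589793 [ 0.36922516 -0.20625559  1.77634823  0.          1.57150001 -1.20157116]
0.13 0 [ 3.69225163e-01 -2.14746782e-01  1.74339592e+00 -4.44089210e-16
  1.61294352e+00  1.94002149e+00]
0.13 1.5707963267948966 [ 3.69225163e-01 -2.14746782e-01  1.74339592e+00 -4.44089210e-16
  1.61294352e+00  3.69225163e-01]
0.13 -1.5707963267948966 None
0.13 3.141592653589793 [ 0.36922516 -0.21474678  1.74339592  0.          1.61294352 -1.20157116]
0.15 0 [ 3.69225163e-01 -2.21197701e-01  1.70900930e+00 -4.44089210e-16
  1.65378106e+00  1.94002149e+00]
0.15 1.5707963267948966 [ 3.69225163e-01 -2.21197701e-01  1.70900930e+00 -4.44089210e-16
  1.65378106e+00  3.69225163e-01]
0.15 -1.5707963267948966 None
0.15 3.141592653589793 [ 0.36922516 -0.2211977   1.7090093   0.          1.65378106 -1.20157116]
0.3 0 [ 3.69225163e-01 -2.10705427e-01  1.40509833e+00 -4.44089210e-16
  1.94719975e+00  1.94002149e+00]
0.3 1.5707963267948966 [ 3.69225163e-01 -2.10705427e-01  1.40509833e+00 -4.44089210e-16
  1.94719975e+00  3.69225163e-01]
0.3 -1.5707963267948966 None
0.3 3.141592653589793 [ 0.36922516 -0.21070543  1.40509833  0.          1.94719975 -1.20157116]
```

View pics/top1.png

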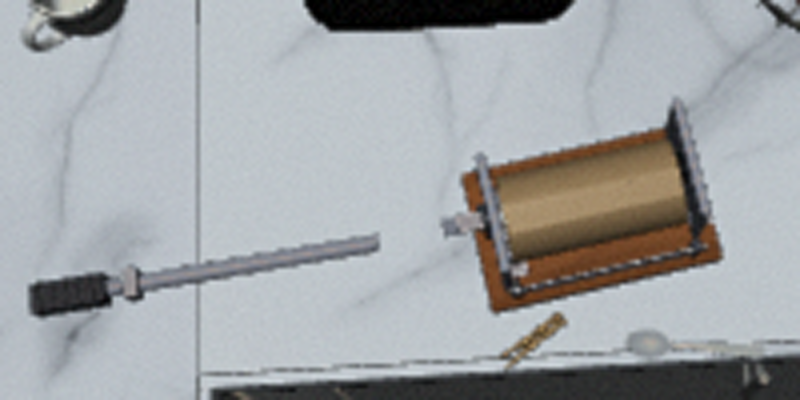

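The zoomed top view shows the axle and dispenser almost in line. The catch is at crop (460,222), the near cheek at about (495,220), and the cutter bar faces the robot, so the dispenser's +x is roughly world +X. Next come wrist views of both, taken on the way to the grasp.

```bash
python3 - <<'E'
from h import *
o=down(np.pi/2+.08)
bot.move_pose([.46,.05,.25],o); look("wrist","w1")
bot.move_pose([.45,.29,.25],o); look("wrist","w2")
print(bot.read_state()["time_s"],bot.read_state()["force"])
E
```

```text
3.5833 [ 0.25744985  0.11476107 -0.06348939]
```

View pics/w1.png

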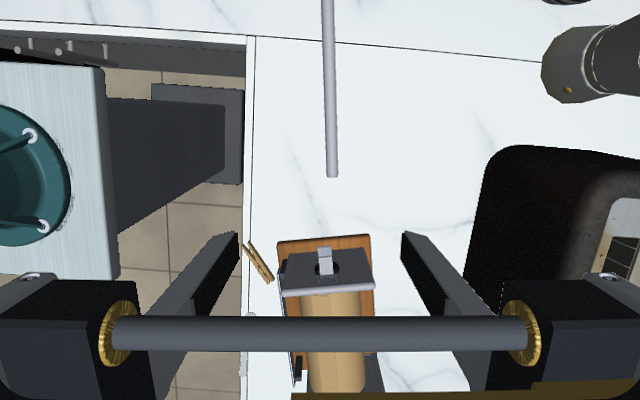

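View pics/w2.png

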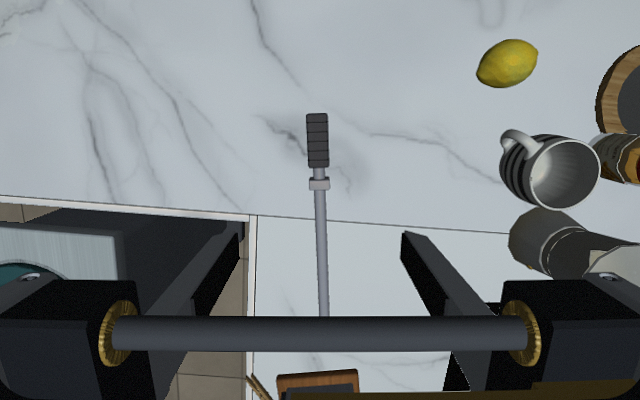

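w1 shows the dispenser between the fingers. The base's near corners are at about (277,241) and (370,234), the near cheek's top at about (284,290) to (374,286), the catch at (324,258), and the axle tip at (333,177). w2 shows the grip from (317,113) to (318,167) and the head at (319,184). I'll zoom into the dispenser.

```bash
python3 - <<'E'
import cv2
im=cv2.imread("pics/w1.png")[220:400,260:400]
cv2.imwrite("pics/w1c.png",cv2.resize(im[:120],None,fx=5,fy=5,interpolation=cv2.INTER_CUBIC))
E
```

```text
(no output)
```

View pics/w1c.png

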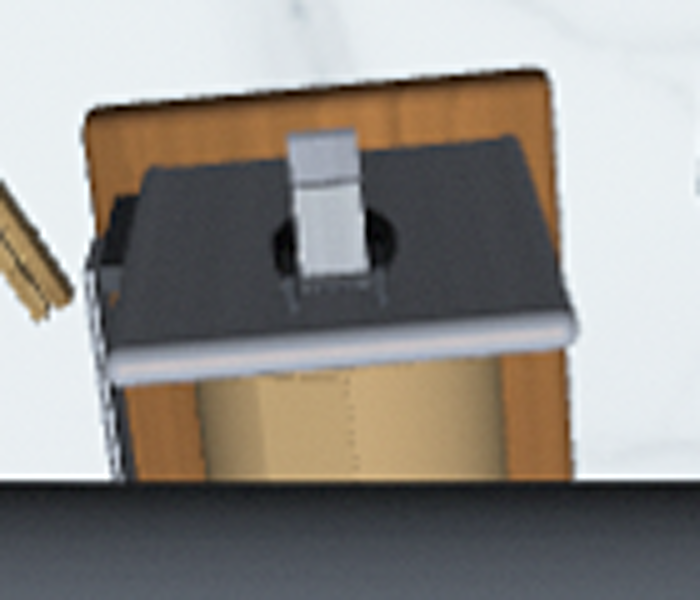

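The crop shows the base's near edge from (86,110) to (550,70), the near cheek's top edge from (105,352) to (578,312), its foot from (152,168) to (515,135), and the bush rim centred at about (336,243). I'll fit the dispenser pose and the axle line to these.

```bash
cat > fit.py <<'E'
from h import *
from scipy.optimize import least_squares
d=np.load("pics/w1.npy",allow_pickle=True).item(); d2=np.load("pics/w2.npy",allow_pickle=True).item(); dt=np.load("pics/top1.npy",allow_pickle=True).item()
c=np.array([(86,110),(550,70),(105,352),(578,312),(152,168),(515,135),(336,243)],float)
uv=(c+.5)/5-.5+[260,220]
def P(q,t): return np.array([(-.068,.111,0),(.068,.111,0),(-.05,.095,.125),(.05,.095,.125),(-.05,.095,t),(.05,.095,t),(0,.1,.082)])
def W(q,p): a=q[2]; return np.c_[q[0]+np.cos(a)*p[:,0]-np.sin(a)*p[:,1],q[1]+np.sin(a)*p[:,0]+np.cos(a)*p[:,1],p[:,2]]
res=lambda q:(proj(d,W(q,P(q,q[3])))-uv)
r=least_squares(lambda q:res(q).ravel(),[.48,-.16,.07,.02],loss="soft_l1")
print("disp",r.x.round(4)); print(res(r.x).round(1).tolist())
q=r.x
# check in top image crop coords: base corners and cheek tops near/far, outer
pp=np.array([(-.068,.111,0),(.068,.111,0),(-.068,-.111,0),(.068,-.111,0),(-.05,.095,.125),(.05,.095,.125),(-.05,-.095,.125),(.05,-.095,.125)])
print("top crop px",((proj(dt,W(q,pp))-[180,170]+.5)*4-.5).round(0).tolist())
tip=unproj(d,(333,177),.016); g0=unproj(d2,(317,113),.02); g1=unproj(d2,(318.5,167.5),.026); hd=unproj(d2,(319.5,184),.028); rd=unproj(d2,(321,215),.022)
print("tip",tip,"g0",g0,"g1",g1,"head",hd,"rod",rd)
E
python3 fit.py
```

```text
disp [ 0.4954 -0.1607  0.1778  0.0192]
[[1.5, -2.4], [0.5, -3.1], [2.4, 2.1], [-3.8, 2.1], [0.6, 0.1], [-2.4, 0.3], [-0.9, -1.3]]
top crop px [[491.0, 313.0], [460.0, 175.0], [721.0, 259.0], [684.0, 123.0], [500.0, 268.0], [475.0, 159.0], [712.0, 218.0], [683.0, 110.0]]
tip [0.48025511 0.03906292 0.016     ] g0 [0.4426221  0.36096402 0.02      ] g1 [0.44995777 0.29169814 0.026     ] head [0.45297696 0.27007755 0.028     ] rod [0.45859695 0.22528965 0.022     ]
```

```bash
cat >> fit.py <<'E'
print("--- joint")
ut=(np.array([(497,312),(463,172),(720,258)])+.5)/4-.5+[180,170]
pt=np.array([(-.068,.111,0),(.068,.111,0),(-.068,-.111,0)])
def rs(q):
    a=res(q)*np.array([1,1,0,0,1,1,2])[:,None]; a[2:4]=0
    mid=res(q)[2:4].mean(0)[0]
    return np.r_[a.ravel(),mid,(proj(dt,W(q,pt))-ut).ravel()*2]
r=least_squares(rs,[.48,-.16,.07,.02],loss="soft_l1"); q=r.x
print("disp",q.round(4),"\n",res(q).round(1).tolist(),"\n",(proj(dt,W(q,pt))-ut).round(1).tolist())
print("bush from pixel at z=.082",unproj(d,uv[6],.082),"model",W(q,np.array([[0,.101,.082]])))
print("top crop far cheek",((proj(dt,W(q,pp))-[180,170]+.5)*4-.5).round(0)[4:].tolist())
E
python3 fit.py
```

```text
disp [ 0.4954 -0.1607  0.1778  0.0192]
[[1.5, -2.4], [0.5, -3.1], [2.4, 2.1], [-3.8, 2.1], [0.6, 0.1], [-2.4, 0.3], [-0.9, -1.3]]
top crop px [[491.0, 313.0], [460.0, 175.0], [721.0, 259.0], [684.0, 123.0], [500.0, 268.0], [475.0, 159.0], [712.0, 218.0], [683.0, 110.0]]
tip [0.48025511 0.03906292 0.016     ] g0 [0.4426221  0.36096402 0.02      ] g1 [0.44995777 0.29169814 0.026     ] head [0.45297696 0.27007755 0.028     ] rod [0.45859695 0.22528965 0.022     ]
--- joint
disp [ 0.4963 -0.163   0.1765  0.0138] 
 [[2.1, -1.0], [1.0, -1.5], [3.2, 3.9], [-3.2, 4.1], [1.5, 0.1], [-2.4, 0.4], [-0.3, 0.4]] 
 [[-0.8, 0.0], [-0.2, 0.5], [0.8, -0.0]]
bush from pixel at z=.082 [ 0.47897954 -0.06398845  0.082     ] model [[ 0.47852276 -0.06358336  0.082     ]]
top crop far cheek [[503.0, 267.0], [477.0, 157.0], [715.0, 217.0], [686.0, 109.0]]
```

```bash
cat >> h.py <<'E'
B=np.array([.4788,-.0637]); A=.1768           # near rim, dispenser yaw
GZ=.010                                        # axle centre above TCP
def pose(ytip,dx=0.,dz=0.,pitch=0.,z0=.082,lat=0.,A=A):
    """TCP pose with axle through pivot (near bush, y=.094, lateral lat), point at ytip, yawed so the far end (y=-.085) is at dx, tip raised by dz there"""
    yaw=np.arctan2(dx-lat,.179); th=A+yaw      # +dx at far side -> axle turns about z
    ex=np.array([np.cos(A),np.sin(A)]); ey=np.array([-np.sin(A),np.cos(A)])
    piv=B-ey*.007+ex*lat; u=np.array([-np.sin(th),np.cos(th)])
    g=piv+u*(ytip+.289-.094)
    p=dz/.179
    zz=z0-p*(ytip+.289-.094)
    # pitch: tip up
    Rm=R.from_euler('z',np.pi/2+th)*R.from_euler('y',p)*R.from_euler('x',np.pi)
    up=Rm.as_matrix()[:,2]
    return np.r_[g,zz]+up*GZ, Rm.as_rotvec()
def F(): 
    s=bot.read_state(); f=s["force"]; a=A
    return np.array([f@[np.cos(a),np.sin(a),0],f@[-np.sin(a),np.cos(a),0],f[2]]),s
E
python3 - <<'E'
from h import *
o=down(np.pi/2+.1165); g=[.4467,.3262]
bot.move_pose([*g,.10],o); bot.movel([*g,.004],rate=.1)
print(F()[0]); print(eoat.grip(.02,60)); f,s=F(); print(f,s["tool_pos"],s["finger_gap"],s["gripper_force"])
bot.movel([*g,.09],rate=.12)
p,r=pose(.125,z0=.082); print(p,r); bot.move_pose(p,r); bot.wait(.3)
f,s=F(); print(f,s["time_s"],s["tool_pos"],s["wrist_torque"],s["finger_gap"])
look("top","top2",(180,170,380,270),4); look("side","side2")
print(((proj(np.load("pics/top2.npy",allow_pickle=True).item(),[[*(B+np.array([-np.sin(A),np.cos(A)])*.024),.082],[*B,.082]])-[180,170]+.5)*4-.5).round(0))
E
```

```text
[-0.08845909  0.05776425 -0.56498224]
False
[-0.61203853 -0.36171196 -0.34368334] [0.44670694 0.32621073 0.00401132] 0.01965795583672176 0.0
[0.42374945 0.24442081 0.072     ] [2.01664756e+00 2.40888709e+00 1.47501793e-16]
[-0.03192074 -0.03268103  0.09526948] 8.1667 [0.4241103  0.24526116 0.07215404] [ 0.00589181 -0.08908052  0.02516209] 0.01980993060110525
[[459. 229.]
 [485. 222.]]
```

View pics/top2.png

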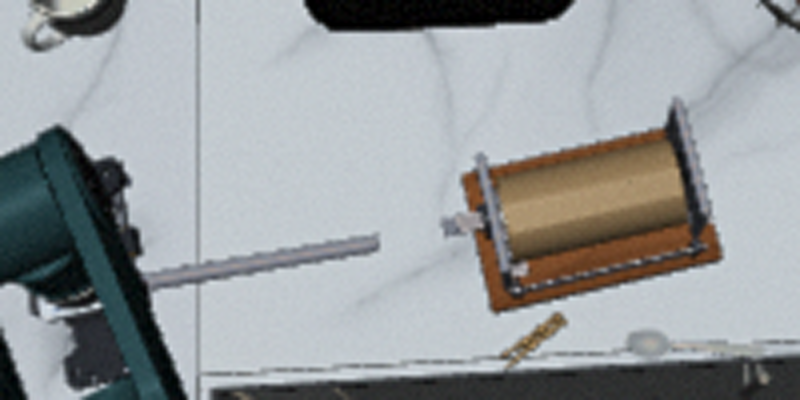

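The axle is still in its place: the tip is at crop (378,242), unchanged, so the fingers closed on nothing. I'll open up and look from just above the grip.

```bash
python3 - <<'E'
from h import *
eoat.grip(.09,60)
o=down(np.pi/2+.1165); g=[.4467,.3262]
bot.movel([.43,.245,.09],rate=.2)
bot.move_pose([*g,.07],o); d=look("wrist","w3")
s=bot.read_state(); print(s["tool_pos"],s["time_s"],s["finger_gap"])
d2=np.load("pics/w2.npy",allow_pickle=True).item()
u=np.array([.117,-.9931])
P=[[.4467,.3262,.014],[*s["tool_pos"]],[.4426,.361,.02]]
print(proj(d,P).round(0).tolist(),d["T"][:3,3])
E
```

```text
[0.4459884  0.32573701 0.06905002] 10.15 0.08968567374813258
[[320.0, 205.0], [319.0, 228.0], [320.0, 164.0]] [0.43733514 0.40180034 0.27873315]
```

View pics/w3.png

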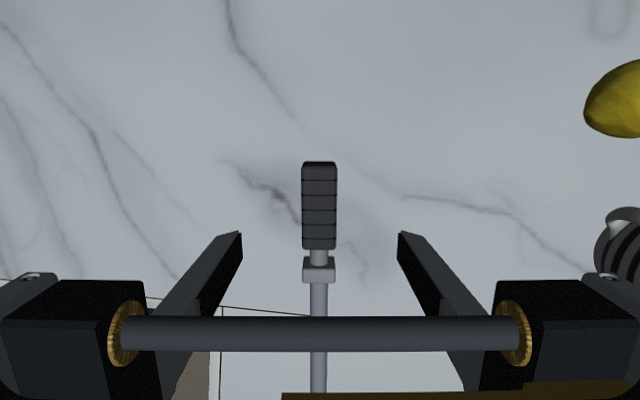

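w3 shows the grip (319,205) centred between the fingers, exactly where predicted. The aim was right, so I'll repeat the grasp and read the state step by step.

```bash
python3 - <<'E'
from h import *
o=down(np.pi/2+.1165); g=[.4467,.3262]
bot.movel([*g,.003],rot=o,rate=.1); s=bot.read_state(); print(s["tool_pos"],s["finger_gap"],s["time_s"])
for w in (.05,.034,.024,.01):
    r=eoat.grip(w,40); s=bot.read_state(); print(w,r,s["finger_gap"],s["gripper_force"],s["force"].round(2),s["time_s"])
look("wrist","w4")
E
```

```text
[0.44725671 0.32635608 0.00371348] 0.08992879812892039 10.9667
0.05 False 0.04997871866845009 0.0 [ 0.36 -0.29  1.05] 11.7417
0.034 False 0.033839548643094894 0.0 [ 0.06 -0.37 -0.18] 12.2167
0.024 False 0.024090036052049648 0.0 [-0.09 -0.38 -0.3 ] 12.6167
0.01 False 0.00992400470169795 0.0 [-0.24  0.28  0.27] 13.0667
```

View pics/w4.png

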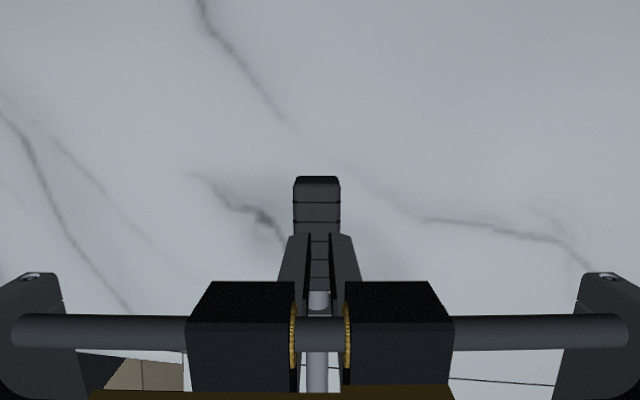

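w4 shows the closed fingers, with tips at (319,235), sitting above the grip rather than around it. The finger gap in pixels (156 px for 90 mm) also puts the finger ends about 30 mm short of the reported TCP. I'll go lower while watching the force. Heights will be taken relative to the axle lying on the worktop, so this offset drops out.

```bash
python3 - <<'E'
from h import *
o=down(np.pi/2+.1165); g=[.4467,.3262]
eoat.grip(.07,60); f0=bot.read_state()["force"][2]
bot.movel([*g,-.014],rot=o,rate=.06)
for z in (-.018,-.022,-.025):
    try: bot.movel([*g,z],rot=o,rate=.03)
    except bot.PlanningError as e: print(e); break
    s=bot.read_state(); print(z,s["tool_pos"][2],s["force"][2]-f0)
    if s["force"][2]-f0>4: break
r=eoat.grip(.015,60); s=bot.read_state(); print(r,s["finger_gap"],s["gripper_force"],s["tool_pos"],s["force"],s["time_s"])
E
```

```text
-0.018 -0.018114292930892006 0.3005411367642125
-0.022 -0.022300384962588307 0.7374711167102646
-0.025 -0.02530171777571743 -0.06476913345432117
False 0.027491431632631395 59.97731924057007 [ 0.44633497  0.32620013 -0.02499655] [-1.51176969  0.21533489  0.81707986] 16.1167
```

The axle is gripped now (gap 27.5 mm, 60 N). I'll lift it and bring the point in front of the near bush.

```bash
sed -i 's/^GZ=.010/GZ=.039/' h.py; python3 - <<'E'
from h import *
s=bot.read_state(); g=s["tool_pos"]
bot.movel([g[0],g[1],.06],rate=.12)
p,r=pose(.125); bot.move_pose(p,r); bot.wait(.2)
f,s=F(); print(f,s["time_s"],s["tool_pos"]-p,s["wrist_torque"],s["finger_gap"])
d=look("top","top3",(260,190,340,250),10)
ey=np.array([-np.sin(A),np.cos(A)])
print(((proj(d,[[*(B+ey*.024),.082],[*B,.082],[*(B+ey*.124),.082]])-[260,190]+.5)*10-.5).round(0))
E
```

```text
[-0.80593824  0.5464179  -2.55195604] 17.6167 [0.00051315 0.00084671 0.00022493] [ 0.08288668 -0.05157243  0.00372787] 0.02753586528965351
[[348. 372.]
 [413. 357.]
 [ 75. 436.]]
```

View pics/top3.png

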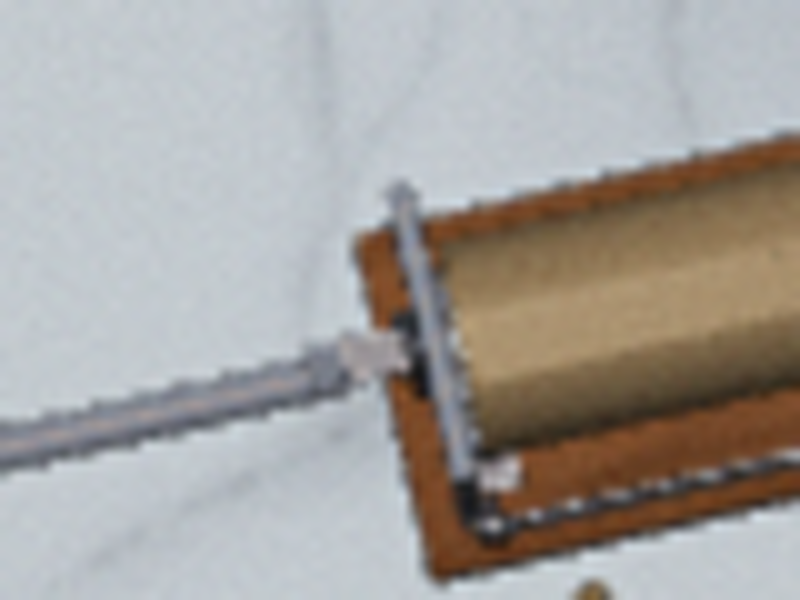

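The point is at (348,372) below the catch and in line with the bush at (414,355), within a pixel of prediction. That was my last picture, so from here I go by feel.

```bash
cat >> h.py <<'E'
F0=np.array([-0.806,0.546,-2.552])
def feed(y0,y1,step=.004,rate=.03,fmax=7.,**k):
    """feed the point from y0 towards y1; stop on push > fmax; returns last y, push"""
    y=y0; n=0
    sg=np.sign(y1-y0)
    while abs(y-y1)>1e-6:
        y=y+sg*min(step,abs(y1-y)); p,r=pose(y,**k); bot.movel(p,rot=r,rate=rate)
        f,s=F(); f=f-F0; n+=1
        if n%2==0 or f[1]>fmax: print(round(y,4),f.round(1),s["time_s"].round(1) if hasattr(s["time_s"],"round") else s["time_s"])
        if f[1]>fmax or np.hypot(f[0],f[2])>12: print("stop",y,f.round(1)); break
    return y,f
E
python3 - <<'E'
from h import *
feed(.125,.085,step=.005,rate=.04,fmax=5)
E
```

```text
0.115 [ 1.  -0.6 -0.4] 18.2167
0.105 [ 0.4  0.  -0.3] 18.7667
0.095 [ 0.7  0.2 -0.7] 19.3167
0.085 [ 1.  -0.3 -0.9] 19.8667
```

```bash
python3 - <<'E'
from h import *
y,f=feed(.085,.03,step=.006,rate=.04,fmax=9,dz=.001)
if abs(y-.03)<1e-4: feed(.03,-.06,step=.009,rate=.05,fmax=9,dz=.002)
E
```

```text
0.073 [ 1.2 -0.1 -1.1] 20.475
0.061 [ 0.  -1.3 -2.5] 21.075
0.049 [ 0.4 -1.2 -1.2] 21.675
0.037 [ 1.9 -1.8 -0.8] 22.275
0.03 [ 0.8 -0.2 -1.1] 22.825
0.012 [ 1.2 -1.3 -1.2] 23.4917
-0.006 [ 1.3 -1.3 -2.1] 24.1583
-0.024 [ 0.3 -1.2 -2.8] 24.825
-0.042 [ 0.3 -0.9 -2.4] 25.4917
-0.06 [ 0.6 -1.5 -3.4] 26.1583
```

```bash
python3 - <<'E'
from h import *
y,f=feed(-.06,-.078,step=.006,rate=.04,fmax=8,dz=.0025)
if y<-.0779: feed(y,-.096,step=.002,rate=.02,fmax=5.5,dz=.0025)
print(bot.read_state()["wrist_torque"])
E
```

```text
-0.072 [-0.8  0.4 -1.8] 26.7583
-0.082 [ 1.  -0.8 -2.3] 27.5583
-0.086 [-0.4  9.9 -0.2] 28.0583
stop -0.08600000000000001 [-0.4  9.9 -0.2]
[ 2.13380073  0.47402433 -0.18231532]
```

Contact comes at about −0.085: that is the far cheek's face, and the bore is to one side. I'll back off and search sideways with gentle probes.

```bash
python3 - <<'E'
from h import *
p,r=pose(-.081,dz=.0025); bot.movel(p,rot=r,rate=.03)
for dx in (.004,.008,-.004,-.008):
    p,r=pose(-.081,dx=dx,dz=.0025); bot.movel(p,rot=r,rate=.03); bot.wait(.1)
    f,s=F(); print("dx",dx,(f-F0).round(1),round(s["time_s"],1))
    y,f=feed(-.081,-.090,step=.0015,rate=.02,fmax=5,dx=dx,dz=.0025)
    if y<=-.0895: print("IN",dx,y,f.round(1)); break
    p,r=pose(-.081,dx=dx,dz=.0025); bot.movel(p,rot=r,rate=.03)
E
```

```text
dx 0.004 [-0.6 -0.9 -2.2] 28.7
-0.084 [ 0.4  4.9 -0.8] 29.225
-0.0855 [-0.2  8.4 -0.4] 29.475
stop -0.0855 [-0.2  8.4 -0.4]
dx 0.008 [ 0.8 -1.  -2.1] 30.1
-0.084 [-0.1  0.1 -2.3] 30.625
-0.087 [-0.9  0.2 -3. ] 31.125
-0.09 [ 0.3 -0.4 -2.8] 31.625
IN 0.008 -0.09 [ 0.3 -0.4 -2.8]
```

The bore is at about dx = +8 mm. Now I feed it home past the catch.

```bash
python3 - <<'E'
from h import *
k=dict(dx=.008,dz=.0025)
y,f=feed(-.09,-.117,step=.003,rate=.03,fmax=13,**k)
if y<-.1169: feed(y,-.126,step=.001,rate=.02,fmax=11,**k)
f,s=F(); print((f-F0).round(1),s["tool_pos"],s["wrist_torque"],s["time_s"])
E
```

```text
-0.096 [ 1.5 -1.  -3.1] 32.125
-0.102 [ 0.2  2.4 -4.4] 32.625
-0.108 [ 1.   0.6 -6.3] 33.125
-0.114 [-0.1  0.3 -6.2] 33.625
-0.119 [ 1.2 -1.  -3.6] 34.375
-0.121 [ 0.8  3.4 -2.9] 34.875
-0.123 [ 0.3  8.8 -1.6] 35.375
-0.124 [-0.  12.1 -1. ] 35.625
stop -0.12400000000000001 [-0.  12.1 -1. ]
[-0.  12.1 -1. ] [0.46371863 0.00220084 0.04198282] [ 2.44787885  0.51560677 -0.20421002] 35.625
```

The shoulder is on the rim: push rises from −0.121, and the catch load dropped off just before that. I'll do a gentle pull test on the catch, then push back home.

```bash
python3 - <<'E'
from h import *
k=dict(dx=.008,dz=.0025)
for y in (-.121,-.1195,-.118,-.117,-.116):
    p,r=pose(y,**k); bot.movel(p,rot=r,rate=.02); f,s=F(); f=f-F0; print(y,f.round(1))
    if f[1]<-5: break
feed(y,-.1225,step=.0015,rate=.02,fmax=9,**k)
E
```

```text
-0.121 [ 0.2  5.3 -1.7]
-0.1195 [ 0.2  1.  -3.9]
-0.118 [ 0.7 -0.9 -4.3]
-0.117 [ 0.1 -5.6 -3.9]
-0.12 [-0.1 -0.3 -3.7] 37.175
-0.1225 [ 0.4  7.5 -1.3] 37.675
```

The catch holds: the pull is blocked at −0.117. I'll relax the push, let go, rise clear and hand in.

```bash
python3 - <<'E'
from h import *
p,r=pose(-.1208,dx=.008,dz=.0025); bot.movel(p,rot=r,rate=.02); print((F()[0]-F0).round(1))
eoat.grip(.05,10); bot.wait(.3)
f,s=F(); print(f.round(1),s["finger_gap"],s["gripper_force"])
up=-R.from_rotvec(r).as_matrix()[:,2]
bot.movel(p+up*.09,rate=.1); eoat.grip(.09); 
p2=p+up*.09+np.array([-np.sin(A),np.cos(A),0])*.08+[0,0,.06]; bot.movel(p2,rate=.15); bot.wait(.5)
f,s=F(); print(f.round(1),s["time_s"])
d=look("top","end",(260,190,340,250),10); look("wrist","endw")
E
```

```text
[-0.1  4.5 -2.2]
[-0.2  0.4 -0.4] 0.050126137305537694 0.0
[ 0.2  0.1 -0.3] 41.925
```

```bash
python3 -c "
from workcell import ticket
print(ticket.hand_in())"
```

```text
the job is handed in; nothing more can be done
None
```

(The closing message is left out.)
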